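# Set a brass blank up for squaring a line

### The job

Take the brass blank off the sloping easel and lay it gently on the steel bench block, edges matching all round, then stand the steel weight on its right-hand half (as seen from the robot). Then set the square on the bench with the inner face of its stock flush against the block's long edge nearest the robot, about midway along it, blade reaching over the blank. Leave the other things on the bench undisturbed.

Things in the scene. Friction and masses are not known exactly. Their poses are not given: they have to be found in the camera images.
- block: Steel bench block fixed to the bench, 60 mm (its x) by 150 mm (its y), 16 mm tall, dark steel. Origin: centre of its underside. Its x points roughly away from the robot, so its long face at x = -30 mm is the one nearest the robot; its y points to the robot's left along the long edges.
- easel: Wooden easel, fixed. Its board, 44 mm wide (y), slopes down at 30 degrees away from the robot (towards its +x), with a lip at the low end no higher than the blank. The blank on it stands out 8 mm on both sides, with free air below. Origin: under the centre of its 150 x 50 mm base; the blank's origin starts 66 mm straight above.
- blank: Flat brass blank, 150 mm long (its x) by 60 mm wide (its y) by 9 mm thick (its z), the same length and width as the block, 0.6 kg or so. Origin: centre of its underside. At the start it lies on the easel's slope, x down the slope, z square to it.
- weight: Plain steel hold-down weight: cylinder 50 mm across and 35 mm tall, with a round grip knob on top, 28 mm across, from 39 to 65 mm above the base. About 0.5 kg. Origin: centre of its underside. Stands beyond the block.
- square: Steel square, 0.75 kg, standing on its stock: a bar 22 mm thick (x), 100 long (y), 50 tall. A thin blade sticks out of it 120 mm to +x, 28 mm wide, at the stock's +y end (y 22 to 50 mm), 26.5 to 29.5 mm above the bench, so it passes just over a blank on the block (top at 25 mm). The stock's top 20 mm is clear above the blade, for gripping. Origin: centre of the stock's underside.
- square_face (a point): Middle of the lower edge of the square's inner stock face, the face the blade sticks out of (square x = 11 mm, y = 0, z = 0).
- square_end_left (a point): +y end of that inner face's lower edge (square x = 11, y = 50, z = 0 mm).
- square_end_right (a point): -y end of that inner face's lower edge (square x = 11, y = -50, z = 0 mm).
- square_tip (a point): Middle of the free end of the square's blade (square x = 131, y = 36, z = 28 mm).
- hammer: Bystander, to be left alone: steel-headed hammer with a wooden handle, about 260 mm long, lying far to the left. Origin: its own underside or middle.
- tin: Bystander, to be left alone: closed round green tin, 60 mm across, 60 mm tall, beyond the block on the left. Origin: its own underside or middle.
- jar: Bystander, to be left alone: brown glass jar with a white cap, 56 mm across, 85 mm tall, beyond the block on the right. Origin: its own underside or middle.
- bowl: Bystander, to be left alone: small white bowl, 76 mm across, 35 mm tall, on the robot's side, left of the block. Origin: its own underside or middle.
- tape: Bystander, to be left alone: roll of tape lying flat, 76 mm across, 24 mm tall, on the robot's side, right of the block. Origin: its own underside or middle.
- file: Bystander, to be left alone: flat file with a round wooden handle, 270 mm long, lying far to the right. Origin: its own underside or middle.
There are look-alikes about, which are no part of the job. Of the things shaped like the blank, the brass one is meant.

How it is judged (in metres and radians):
On the way, in this order (a step that is already met when the one before it is completed fails the run):
1. the blank lies flat on the block, edges matching within 5 mm, let go (x of blank in the frame of block between -0.005 and 0.005 m and y of blank in the frame of block between -0.005 and 0.005 m and z of blank in the frame of block between 0.013 and 0.019 m and angle between the x axis of blank and the y axis of block, either way round below 0.06 rad and angle between blank's own z axis and vertical below 0.06 rad and contact force between the fingers and blank below 0.1 N), for 0.2 s.
2. the weight stands on the right-hand half of the blank, let go (x of weight in the frame of block between -0.02 and 0.02 m and y of weight in the frame of block between -0.07 and -0.02 m and z of weight in the frame of block between 0.021 and 0.029 m and angle between weight's own z axis and vertical below 0.06 rad and contact force between the fingers and weight below 0.1 N), for 0.2 s.
3. the square's stock lies flush against the block's near long edge, let go (x of square_end_left in the frame of block between -0.0335 and -0.027 m and x of square_end_right in the frame of block between -0.0335 and -0.027 m and y of square_face in the frame of block between -0.035 and 0.035 m and x of square_tip in the frame of block between 0.07 and 0.11 m and z of square in the frame of block between -0.003 and 0.004 m and angle between square's own z axis and vertical below 0.05 rad and contact force between the fingers and square below 0.1 N), for 0.2 s.
At the end, for the whole second after the job is handed in: Blank flat on the block, edges within 5 mm and 3.4 deg; weight upright on it, 20-70 mm right of the middle, within 20 mm of the long centre line; square upright on the bench, both ends of its inner stock face within 3.5 mm of the near long face, mid-stock within 35 mm of mid-face; all at rest (x of blank in the frame of block between -0.005 and 0.005 m and y of blank in the frame of block between -0.005 and 0.005 m and z of blank in the frame of block between 0.013 and 0.019 m and angle between the x axis of blank and the y axis of block, either way round below 0.06 rad and angle between each of blank, weight's own z axis and vertical below 0.06 rad and x of weight in the frame of block between -0.02 and 0.02 m and y of weight in the frame of block between -0.07 and -0.02 m and z of weight in the frame of block between 0.021 and 0.029 m and x of square_end_left in the frame of block between -0.0335 and -0.027 m and x of square_end_right in the frame of block between -0.0335 and -0.027 m and y of square_face in the frame of block between -0.035 and 0.035 m and x of square_tip in the frame of block between 0.07 and 0.11 m and z of square in the frame of block between -0.003 and 0.004 m and angle between square's own z axis and vertical below 0.05 rad and linear speed of each of blank, weight, square below 0.02 m/s); the robot touches nothing.
It fails at once if a bystander is pushed more than 30 mm (distance of any of hammer, tin, jar, bowl, tape, file from where it was at the start of the episode above 0.03 m).
It fails at once if the blank is dropped or slammed on the block (contact force between blank and block above 120 N).
It also fails if it takes over 72 s, if anything falls off the work surface, if the arm or the gripper's body presses on something with over 40 N, if the wrist force passes 120 N, or if a joint passes its speed limit or range.

### The arm

A 6-joint arm with a two-finger parallel gripper is mounted at the origin on the work surface. World frame = base frame: x ahead of the robot, y to its left, z up, the work surface at z = 0. Lengths are in m, angles in degrees, forces in N, time in s.
With the tool pointing down it reaches from about 0.325 to 0.775 m from the base axis. Payload 5.5 kg.
Tool frame: the origin (TCP) lies at the centre of the arm's flange, where the gripper is bolted on; the fingertips stand 182 mm ahead of it and the grasp point (between the pads) lies 163 mm ahead of it; z points along the fingers, y is the line along which they close (so a half turn about z gives the same grasp; the last joint's range is limited). The gripper opens to 88 mm and grips with 3 to 60 N. Pads are 20 mm wide; open, the fingers measure 115 mm over their backs; the gripper's body (75 mm by 178 mm) begins 61 mm behind the grasp point.
Start: joints at [63.043, 5.22, 70.514, -0, 104.267, -3.249], TCP at [0.241, 0.549, 0.405] pointing down, gripper open.
Joint ranges: [-164.24, 164.24], [-49.07, 125.15], [9.68, 141.18], [-86.29, 266.29], [3.28, 154.24], [-151.56, 151.56]. Speed limits (degrees/s): [147.25, 147.25, 172.46, 180, 180, 180].

### API

Orientations are given as [roll, pitch, yaw] about the fixed x, y, z axes, in that order (R = Rz(yaw) Ry(pitch) Rx(roll)).
In Python, from station import r gives the robot as it stands. The module is installed in compiled form; this text tells all that it offers. Calls block until the motion is done:
- r.reach(position, orientation): joint-space move of the TCP to a pose.
- r.servo_line(position, rotation=None, speed=0.15): straight line of the TCP; rotation=None keeps the orientation; speed is the mean speed in m/s.
- r.move_joints(angles): joint-space move.
- r.let_go() and r.grab(squeeze=None): open the fingers fully, or close them until they stop; squeeze is the grip in N (None keeps the last).
- r.wait(seconds).
- r.inverse_kinematics(position, orientation): joint angles nearest the present ones, or None.
- r.sense(): the state.
- r.snapshot(name): name is "side" or "top" or "wrist"; returns a dict with "frame" (480x640x3 uint8, red, green, blue), "fx", "fy", "cx", "cy" (pixels), "R" (3x3) and "t" (3): a world point X has camera coordinates R X + t. Camera axes: x right, y down, z forward; pixel columns grow to the right and rows downward; lengths in m; the calibration is good to about 2 mm. The wrist camera is an equidistant fisheye: a pixel r from the principal point sees the ray r / f radians off the axis. A picture is of the moment at which its call begins. There is no depth.
A pose or a line that the arm cannot do raises r.IKError and nothing moves.
- r.hand_in(): hands the job in; it is judged then, once.
The state is a dict: "clock": time; "joints": joint angles; "joint_vel": joint speeds; "joint_torque": joint torques, N m; "tcp_pos": TCP position; "orientation": TCP orientation; "contact_force": force on the tool from outside, world axes, zero at the start; "torque": the same for the moment, N m; "opening": finger opening in m; "gripper_force": force on a finger pad.
Only numpy, scipy, OpenCV 4.12 (cv2) and the standard library are available. Lean on these libraries where they do the work, as an engineer would, in place of code of your own. Each camera call takes 0.05 s, during which the arm holds its last target. There are 200 camera calls.

## Working session

There is one attempt and no reset: what is moved stays moved. The work goes in short steps, each a Python script; the robot and the scene stay as the last script left them, time stands still between calls to the robot, and variables do not carry over. Pictures are saved under pics/ and viewed, at most 10 in all, crops included, and the job is handed in when it is done.

```bash
mkdir -p pics; ls; cat > h.py <<'E'
import numpy as np, cv2
from station import r
from scipy.spatial.transform import Rotation as Ro
def snap(n,f=None):
    s=r.snapshot(n); 
    for k in("R","t"): s[k]=np.array(s[k])
    if f: cv2.imwrite(f"pics/{f}.png",s["frame"][...,::-1])
    return s
def ray(s,uv,fish=False):
    x=(uv[0]-s["cx"])/s["fx"]; y=(uv[1]-s["cy"])/s["fy"]
    if fish:
        th=np.hypot(x,y); k=np.tan(th)/th if th>1e-9 else 1; x*=k;y*=k
    d=s["R"].T@np.array([x,y,1.]); o=-s["R"].T@s["t"]
    return o,d/np.linalg.norm(d)
def onz(s,uv,z,fish=False):
    o,d=ray(s,uv,fish); return o+d*(z-o[2])/d[2]
def tri(*rays):
    A=0;b=0
    for o,d in rays:
        P=np.eye(3)-np.outer(d,d);A=A+P;b=b+P@o
    return np.linalg.solve(A,b)
def proj(s,X): 
    c=s["R"]@np.array(X)+s["t"]; return np.array([s["fx"]*c[0]/c[2]+s["cx"],s["fy"]*c[1]/c[2]+s["cy"]])
E
python3 - <<'E'
from h import *
for n in("top","side"):
    s=snap(n,n+"0"); print(n,s["fx"],s["cx"],s["cy"],(-s["R"].T@s["t"]).round(3),s["R"].round(3).tolist())
    np.savez(f"pics/{n}0.npz",**s)
print(r.sense()["clock"])
E
```

```text
pics
top 445.4258031445993 315.91537495392345 242.7438001592236 [0.461 0.072 1.194] [[-0.03, -0.999, -0.017], [-0.996, 0.031, -0.083], [0.083, 0.014, -0.996]]
side 529.6013424592718 321.009447118812 250.55267430822803 [ 0.103 -0.757  0.931] [[0.884, -0.468, 0.001], [-0.311, -0.589, -0.746], [0.35, 0.659, -0.666]]
0.1
```

View pics/top0.png

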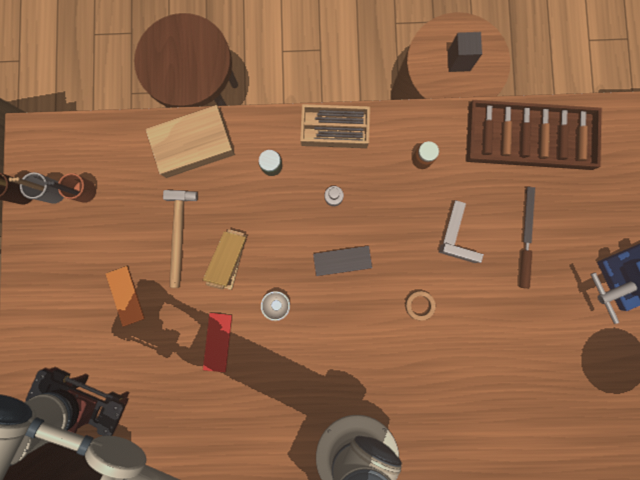

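View pics/side0.png

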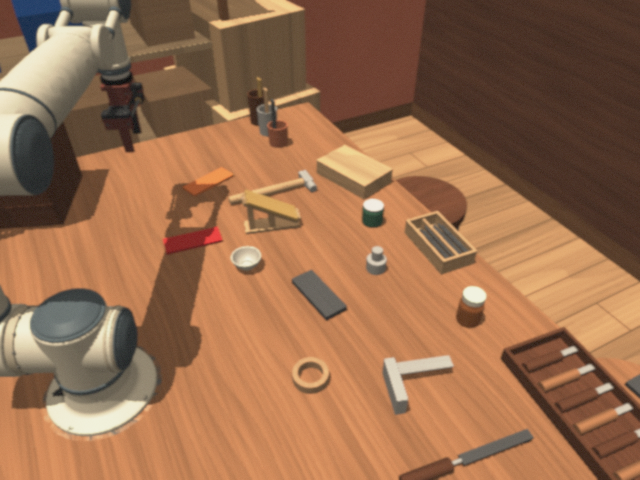

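Top view: the block is at (343,260), the weight at (334,195) and the square at (458,232) with its blade towards (455,205). Three slabs could be the blank: gold/brass on the easel (226,257), red (218,342) and orange (125,296). The brass one on the wooden easel fits. I'll confirm it in an enlarged crop.

```bash
python3 - <<'E'
from h import *
t=cv2.imread("pics/top0.png"); s=cv2.imread("pics/side0.png")
c=lambda i,x,y,w,h: cv2.resize(i[y:y+h,x:x+w],(400,300),interpolation=cv2.INTER_CUBIC)
m=np.vstack([np.hstack([c(t,180,215,100,75),c(s,225,175,100,75)]),np.hstack([c(t,420,190,100,75),c(t,300,180,133,100)])])
cv2.imwrite("pics/crop0.png",m)
hsv=cv2.cvtColor(t,cv2.COLOR_BGR2HSV)
for p in[(226,257),(226,283),(343,260),(328,252),(458,220),(465,254),(334,195),(300,280),(240,230)]: print(p,hsv[p[1],p[0]])
hs=cv2.cvtColor(s,cv2.COLOR_BGR2HSV)
print('side')
for p in[(272,207),(250,203),(272,228),(319,294),(395,385),(430,366),(376,265),(340,330)]: print(p,hs[p[1],p[0]])
E
```

```text
(226, 257) [ 17 139 173]
(226, 283) [ 17 139 161]
(343, 260) [ 8 31 98]
(328, 252) [ 8 40 96]
(458, 220) [ 13  29 183]
(465, 254) [ 13  28 191]
(334, 195) [ 11  27 197]
(300, 280) [ 12 133 146]
(240, 230) [ 12 135 106]
side
(272, 207) [ 18 141 219]
(250, 203) [ 17 140 160]
(272, 228) [ 15 114 150]
(319, 294) [ 17  22 105]
(395, 385) [ 21  34 224]
(430, 366) [ 21  37 218]
(376, 265) [ 18  41 174]
(340, 330) [ 12 143 198]
```

View pics/crop0.png

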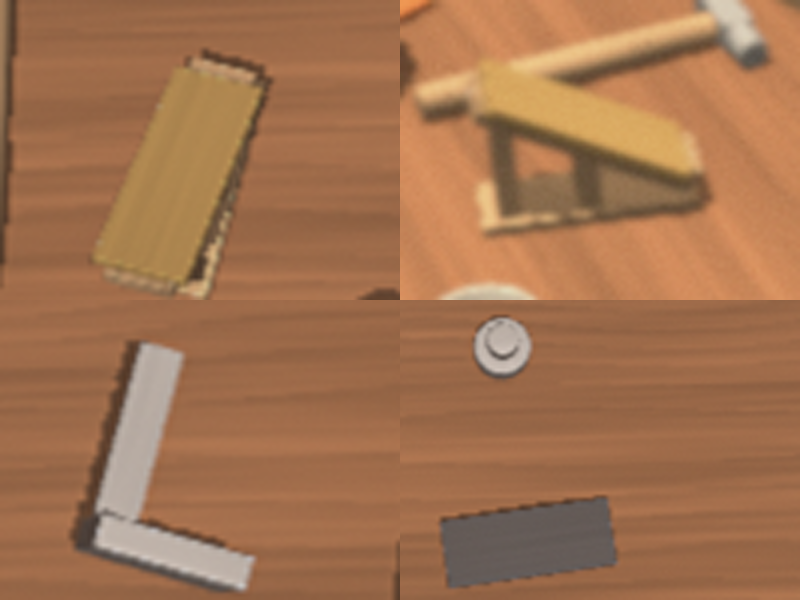

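The crop confirms it: in the top view the brass slab lies on the pale wooden easel, with corners at about (224,232), (246,238), (226,285) and (203,280). The red and orange slabs lie elsewhere. Next I'll measure from both views.

```bash
cat >> h.py <<'E'
def mask(s,lo,hi,box):
    hsv=cv2.cvtColor(s["frame"],cv2.COLOR_RGB2HSV); m=cv2.inRange(hsv,np.array(lo),np.array(hi))
    b=np.zeros_like(m); x,y,w,h=box; b[y:y+h,x:x+w]=255
    return cv2.morphologyEx(m&b,cv2.MORPH_OPEN,np.ones((3,3),np.uint8))
def big(m): return max(cv2.findContours(m,cv2.RETR_EXTERNAL,cv2.CHAIN_APPROX_NONE)[0],key=cv2.contourArea)
def quad(c):
    "corners from line fits to the four sides of a convex quad-like contour"
    h=cv2.convexHull(c); 
    for e in np.arange(.01,.2,.005):
        a=cv2.approxPolyDP(h,e*cv2.arcLength(h,True),True)[:,0].astype(float)
        if len(a)<=4: break
    P=c[:,0].astype(float); L=[]
    for i in range(4):
        p,q=a[i],a[(i+1)%4]; n=np.linalg.norm(q-p); u=(q-p)/n; w=P-p
        k=(abs(w@[-u[1],u[0]])<max(2.5,.03*n))&(w@u>.12*n)&(w@u<.88*n)
        vx,vy,x0,y0=cv2.fitLine(P[k].astype(np.float32),cv2.DIST_HUBER,0,.01,.01).ravel()
        L.append(np.cross([x0,y0,1],[x0+vx,y0+vy,1]))
    X=[np.cross(L[i-1],L[i]) for i in range(4)]
    return np.array([x[:2]/x[2] for x in X])
E
python3 - <<'E'
from h import *
T=dict(np.load("pics/top0.npz"));S=dict(np.load("pics/side0.npz"))
bt=quad(big(mask(T,(15,125,100),(22,255,255),(195,222,60,72))))
cb=big(mask(S,(15,125,190),(22,255,255),(236,185,70,45)));bs=quad(cb)
kt=quad(big(mask(T,(0,0,60),(180,70,130),(305,235,75,50))))
ks=quad(big(mask(S,(0,0,60),(180,70,130),(280,262,75,65))))
print("img",bt.round(1).tolist(),bs.round(1).tolist(),kt.round(1).tolist(),ks.round(1).tolist(),sep="\n")
def match(a,b,z):
    out=[]
    for p in a:
        q=min(b,key=lambda q:np.linalg.norm(onz(S,q,z)-onz(T,p,z))); out.append(tri(ray(T,p),ray(S,q)))
    return np.array(out)
for n,a,b,z in(("blank",bt,bs,.07),("block",kt,ks,.016)):
    X=match(a,b,z); print(n,X.round(4).tolist(),"c",X.mean(0).round(4),"sides",np.linalg.norm(X-np.roll(X,1,0),axis=1).round(4))
X=np.array([onz(T,p,.016) for p in kt]);print("block onz",X.round(4).tolist(),X.mean(0))
# weight & square
for n,s,bw,bq in(("T",T,(320,182,30,28),(438,195,52,75)),("S",S,(362,245,30,32),(375,345,85,70))):
    for k,b in(("w",bw),("q",bq)):
        c=big(mask(s,(0,0,120),(180,70,255),b)); (u,v),rr=cv2.minEnclosingCircle(c); print(n,k,cv2.boundingRect(c),(round(u,1),round(v,1)),cv2.contourArea(c))
        if n=="T": print(onz(s,(u,v),.035 if k=='w' else .04).round(4), cv2.approxPolyDP(c,3,True)[:,0].tolist())
s=r.snapshot("wrist");R=np.array(s["R"]);t=np.array(s["t"]);q=r.sense()
print(s["fx"],s["cx"],s["cy"]); Rt=Ro.from_euler("xyz",q["orientation"],degrees=True).as_matrix()
print("cam in tool",Rt.T@(-R.T@t-q["tcp_pos"]),"R cam->tool",(Rt.T@R.T).round(3).tolist(),q["orientation"])
E
```

```text
img
[[245.0, 237.4], [225.9, 285.3], [202.3, 280.1], [223.8, 231.6]]
[[243.5, 189.5], [293.9, 205.1], [296.8, 217.7], [245.5, 200.4]]
[[367.4, 246.0], [370.8, 266.9], [316.5, 275.0], [313.4, 253.8]]
[[290.6, 279.3], [310.8, 270.8], [346.3, 306.3], [325.2, 317.4]]
blank [[0.5682, 0.2649, 0.0922], [0.4514, 0.308, 0.1192], [0.4697, 0.3776, 0.0677], [0.5931, 0.3277, 0.0417]] c [0.5206 0.3195 0.0802] sides [0.0844 0.1274 0.0885 0.1357]
block [[0.5462, -0.048, 0.0135], [0.4892, -0.0542, 0.0115], [0.4713, 0.0903, 0.0155], [0.5286, 0.0965, 0.0134]] c [0.5088 0.0211 0.0135] sides [0.1456 0.0574 0.1456 0.0576]
block onz [[0.5463, -0.0479, 0.016], [0.491, -0.0546, 0.016], [0.474, 0.0892, 0.016], [0.53, 0.0957, 0.016]] [0.51030464 0.02060384 0.016     ]
T w (325, 186, 19, 19) (333.6, 195.0) 257.0
[0.6824 0.0375 0.035 ] [[331, 186], [325, 191], [325, 199], [336, 204], [343, 194], [340, 188]]
T q (444, 201, 39, 61) (468.0, 231.0) 767.0
[ 0.5755 -0.3071  0.04  ] [[455, 201], [444, 251], [481, 261], [482, 254], [453, 245], [464, 203]]
S w (367, 247, 19, 20) (376.0, 257.0) 179.5
S q (384, 356, 69, 46) (417.4, 372.5) 1117.0
371.64829954431775 318.2443431513388 238.27974458950285
cam in tool [0.06908463 0.00028444 0.02113882] R cam->tool [[-0.0, -0.968, -0.252], [1.0, 0.0, -0.0], [0.0, -0.252, 0.968]] [-1.79912447e+02 -2.85131199e-03  1.56290897e+02]
```

```bash
python3 - <<'E'
from h import *
print(r.sense()["clock"])
def go(n,p,yaw):
    r.reach(p,[180,0,yaw]); r.wait(.15); s=snap("wrist",n); np.savez(f"pics/{n}.npz",**s); print(n,r.sense()["clock"],r.sense()["joints"].__repr__()[:90])
go("b1",[.46,.36,.42],150)
go("b2",[.56,.28,.42],150)
go("k1",[.58,.10,.40],150)
go("k2",[.60,-.04,.40],150)
m=np.vstack([np.hstack([cv2.resize(cv2.imread(f"pics/{n}.png"),(400,300),interpolation=cv2.INTER_AREA) for n in g]) for g in(("b1","b2"),("k1","k2"))])
cv2.imwrite("pics/m1.png",m)
E
```

```text
0.15
b1 1.4667 array([ 3.48390194e+01,  2.97111329e+00,  7.13182573e+01,  1.02330066e-02,
        1.05721
b2 2.2417 array([ 2.35765602e+01,  9.49144900e+00,  6.42780667e+01,  1.48855846e-02,
        1.06199
k1 3.2 array([ 6.62833796e+00,  3.41143409e+00,  7.28592901e+01,  1.73927242e-02,
        1.03707
k2 4.025 array([-6.90793547e+00,  5.35175324e+00,  7.08261037e+01,  1.82702680e-02,
        1.03810
```

View pics/m1.png

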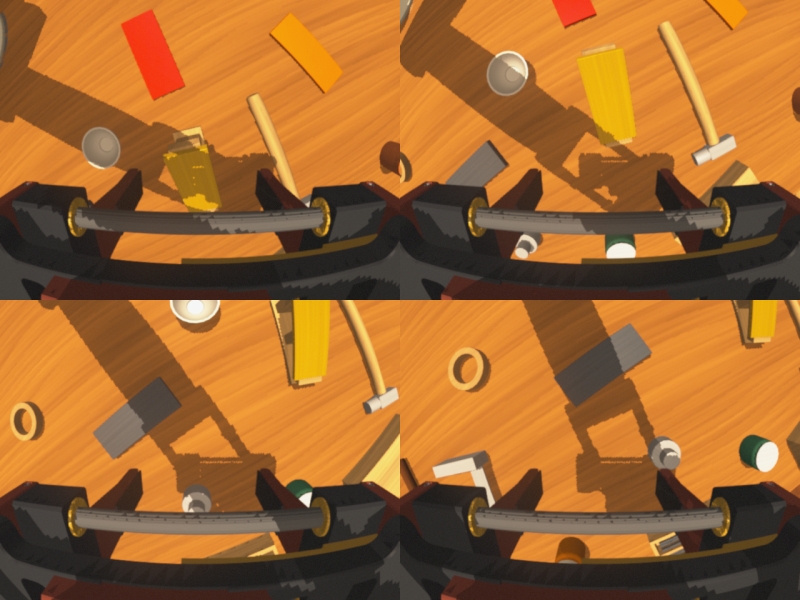

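The 2x2 picture shows the blank whole in b2 at full-size (970-640=330, 150); b1 is shadowed and partly hidden by the gripper. The block is whole in k1 at about (220,190) and in k2 at about (325,110). I'll take two more blank views and measure.

```bash
cat >> h.py <<'E'
def load(n): return dict(np.load(f"pics/{n}.npz"))
def pin(s,c):
    "contour pixels -> scaled undistorted pinhole contour (int32 fixed point, f=10000)"
    x=(c[:,0,0]-s["cx"])/s["fx"]; y=(c[:,0,1]-s["cy"])/s["fy"]; th=np.hypot(x,y)+1e-12; k=np.tan(th)/th*2000
    return np.stack([x*k,y*k],1)[:,None].round().astype(np.int32)
def pray(s,uv): 
    d=s["R"].T@np.array([uv[0]/2000,uv[1]/2000,1]); return -s["R"].T@s["t"],d/np.linalg.norm(d)
def ponz(s,uv,z): o,d=pray(s,uv); return o+d*(z-o[2])/d[2]
def wquad(s,lo,hi,box): return quad(pin(s,big(mask(s,lo,hi,box))))
E
python3 - <<'E'
from h import *
def go(n,p,yaw):
    r.reach(p,[180,0,yaw]); r.wait(.15); s=snap("wrist",n); np.savez(f"pics/{n}.npz",**s); print(n,r.sense()["clock"])
go("b3",[.58,.20,.42],150)
go("b4",[.62,.34,.42],150)
H=lambda n:cv2.cvtColor(load(n)["frame"],cv2.COLOR_RGB2HSV)
h=H("b2");print([h[v,u].tolist() for u,v in((325,150),(335,90),(330,84),(345,222),(260,160),(120,265))])
h=H("k1");print([h[v,u].tolist() for u,v in((190,215),(265,165),(120,150),(235,220))])
h=H("k2");print([h[v,u].tolist() for u,v in((300,130),(370,90),(430,250),(380,120),(440,235))])
m=np.hstack([cv2.resize(cv2.imread(f"pics/{n}.png"),(400,300),interpolation=cv2.INTER_AREA) for n in ("b3","b4")])
cv2.imwrite("pics/m2.png",m)
E
```

```text
b3 5.1833
b4 6.0167
[[23, 244, 240], [22, 240, 236], [23, 244, 240], [22, 244, 236], [15, 201, 219], [15, 57, 125]]
[[15, 57, 134], [13, 63, 77], [15, 198, 237], [15, 197, 228]]
[[11, 52, 79], [16, 51, 131], [15, 59, 147], [16, 198, 235], [19, 45, 238]]
```

View pics/m2.png

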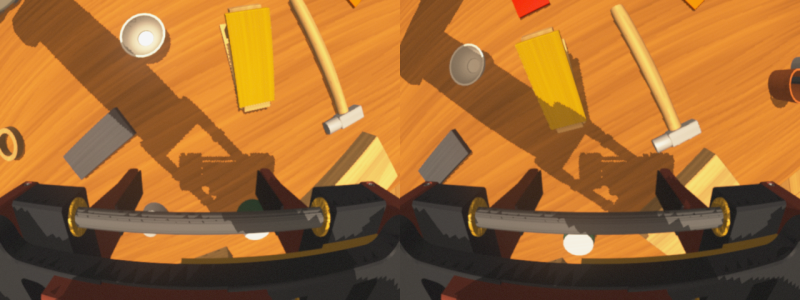

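```bash
cat > meas.py <<'E'
from h import *
from scipy.optimize import least_squares
from itertools import combinations
def common(views,z):
    "match corners across views by ground-plane proximity, triangulate"
    s0,q0=views[0]; out=[]
    for p in q0:
        g=ponz(s0,p,z); R=[pray(s0,p)]
        for s,q in views[1:]: R.append(pray(s,min(q,key=lambda c:np.linalg.norm(ponz(s,c,z)-g))))
        X=tri(*R); out.append(np.r_[X,max(np.linalg.norm(np.cross(X-o,d)) for o,d in R)])
    return np.array(out)
E
python3 - <<'E'
from meas import *
br=((18,205,60),(30,255,255))
V={n:(load(n),wquad(load(n),*br,b)) for n,b in(("b2",(270,60,130,200)),("b3",(340,0,110,200)),("b4",(170,30,130,190)))}
for g in(("b2","b3","b4"),("b2","b3"),("b3","b4")):
    X=common([V[n] for n in g],.07); print("blank",g,X.round(4).tolist(),X.mean(0).round(4),np.linalg.norm(X-np.roll(X,1,0),axis=1).round(4))
st=((0,0,60),(180,110,175))
K={n:(load(n),wquad(load(n),*st,b)) for n,b in(("k1",(140,110,160,140)),("k2",(240,30,170,140)),("b3",(90,170,125,120)))}
for g in(("k1","k2"),("k1","k2","b3")):
    X=common([K[n] for n in g],.016); print("block",g,X.round(4).tolist(),X.mean(0).round(4),np.linalg.norm(X-np.roll(X,1,0),axis=1).round(4))
for n in K:
    X=np.array([ponz(K[n][0],p,.016) for p in K[n][1]]);print(n,X.mean(0).round(4),X.round(4).tolist(),np.linalg.norm(X-np.roll(X,1,0),axis=1).round(4))
E
```

```text
blank ('b2', 'b3', 'b4') [[0.4676, 0.368, 0.1095, 0.0006], [0.5921, 0.3321, 0.0348, 0.0006], [0.5754, 0.2751, 0.0318, 0.0007], [0.451, 0.3109, 0.1095, 0.0007]] [0.5215 0.3215 0.0714 0.0007] [0.0596 0.1495 0.0595 0.151 ]
blank ('b2', 'b3') [[0.4673, 0.3687, 0.108, 0.0004], [0.5913, 0.3314, 0.0382, 0.0004], [0.5759, 0.275, 0.0306, 0.0003], [0.4504, 0.3113, 0.1075, 0.0005]] [5.212e-01 3.216e-01 7.110e-02 4.000e-04] [0.0598 0.1471 0.059  0.1516]
blank ('b3', 'b4') [[0.4681, 0.3678, 0.1102, 0.0], [0.592, 0.3324, 0.0339, 0.0002], [0.5754, 0.2751, 0.0317, 0.0007], [0.4515, 0.3107, 0.1102, 0.0001]] [5.217e-01 3.215e-01 7.150e-02 2.000e-04] [0.0595 0.1497 0.0597 0.1509]
block ('k1', 'k2') [[0.4695, 0.0931, 0.0112, 0.0], [0.528, 0.0995, 0.0118, 0.0004], [0.5446, -0.0481, 0.0139, 0.0002], [0.4869, -0.0541, 0.0134, 0.0001]] [5.073e-01 2.260e-02 1.260e-02 2.000e-04] [0.1482 0.0589 0.1486 0.058 ]
block ('k1', 'k2', 'b3') [[0.4692, 0.0934, 0.0089, 0.0006], [0.528, 0.1004, 0.0068, 0.0014], [0.5448, -0.0482, 0.0133, 0.0004], [0.4869, -0.054, 0.0137, 0.0002]] [0.5072 0.0229 0.0107 0.0007] [0.1486 0.0592 0.1497 0.0582]
k1 [0.5074 0.0235 0.016 ] [[0.4702, 0.0936, 0.016], [0.5276, 0.0999, 0.016], [0.5446, -0.047, 0.016], [0.4873, -0.0527, 0.016]] [0.1474 0.0577 0.1479 0.0576]
k2 [0.5076 0.0222 0.016 ] [[0.4705, 0.0918, 0.016], [0.5285, 0.0984, 0.016], [0.5443, -0.0479, 0.016], [0.4871, -0.0538, 0.016]] [0.1466 0.0584 0.1471 0.0575]
b3 [0.5075 0.0256 0.016 ] [[0.4703, 0.0965, 0.016], [0.5277, 0.1044, 0.016], [0.545, -0.0461, 0.016], [0.487, -0.0524, 0.016]] [0.1498 0.0579 0.1515 0.0583]
```

```bash
cat >> meas.py <<'E'
BC=np.array([.5216,.3215,.0738]); PSI=-16.1
KC=np.array([.5075,.0228]); KY=6.6
def inblock(x,y): return KC+Ro.from_euler("z",KY,degrees=True).as_matrix()[:2,:2]@[x,y]
E
python3 - <<'E'
from meas import *
Rb=Ro.from_euler("ZY",[PSI,30.3],degrees=True).as_matrix() # blank axes
Rt=np.column_stack([-Rb[:,0],Rb[:,1],-Rb[:,2]]); eul=Ro.from_matrix(Rt).as_euler("xyz",degrees=True); n=Rb[:,2]
print(eul,n)
g=BC-n*.0075+n*.182
print(r.inverse_kinematics(g,eul),r.inverse_kinematics(list(inblock(0,0))+[.2],[180,0,90+KY]))
r.reach(g+n*.07,eul); r.servo_line(g,speed=.08); r.wait(.1)
print(r.sense()["contact_force"]); snap("wrist","g1")
r.grab(55); q=r.sense(); print(q["opening"],q["gripper_force"],q["contact_force"],q["clock"])
snap("side","g2")
E
```

```text
[-180.   -30.3  163.9] [ 0.48473962 -0.1399129   0.86339555]
[ 19.07729037  29.49526435  62.11573473  18.38265502 112.82708392
 -51.33128885] [ -1.26518893  -5.65758838 102.27769521   0.          83.37989318
  -7.86518893]
[-0.41431283  0.68855552  0.27077852]
0.05944084087263921 55.001211762428284 [-0.96465385 -0.40440996  0.64327202] 8.3333
```

```bash
python3 - <<'E'
from meas import *
p=np.array(r.sense()["tcp_pos"]); n=np.array([.4847,-.1399,.8634])
r.servo_line(p+n*.05,speed=.1); r.servo_line(p+n*.05+[0,0,.08],speed=.15)
q=r.sense(); print(q["opening"],q["gripper_force"],q["contact_force"],q["clock"])
xy=list(inblock(0,0))
r.servo_line(xy+[.31],[180,0,90+KY],speed=.15)
r.servo_line(xy+[.225],speed=.1); r.wait(.2)
q=r.sense(); print(q["opening"],q["contact_force"],q["torque"],q["clock"])
for n in("top","side","wrist"): np.savez(f"pics/c_{n}.npz",**snap(n,"c_"+n))
a,b,c=[cv2.imread(f"pics/c_{n}.png") for n in("top","side","wrist")]
f=lambda i,x,y,w,h: cv2.resize(i[y:y+h,x:x+w],(400,300),interpolation=cv2.INTER_CUBIC)
cv2.imwrite("pics/m3.png",np.vstack([np.hstack([f(a,280,210,120,90),f(b,240,220,160,120)]),np.hstack([f(c,0,0,640,480),f(b,80,60,480,360)])]))
E
```

```text
0.05941054883771305 54.99334216117859 [-0.59389592 -0.10620906 -7.40696184] 9.7167
0.059023418983483476 [-0.41466385 -0.03724475 -6.2162578 ] [-0.04838435  0.01760354 -0.00296056] 13.0417
```

View pics/m3.png

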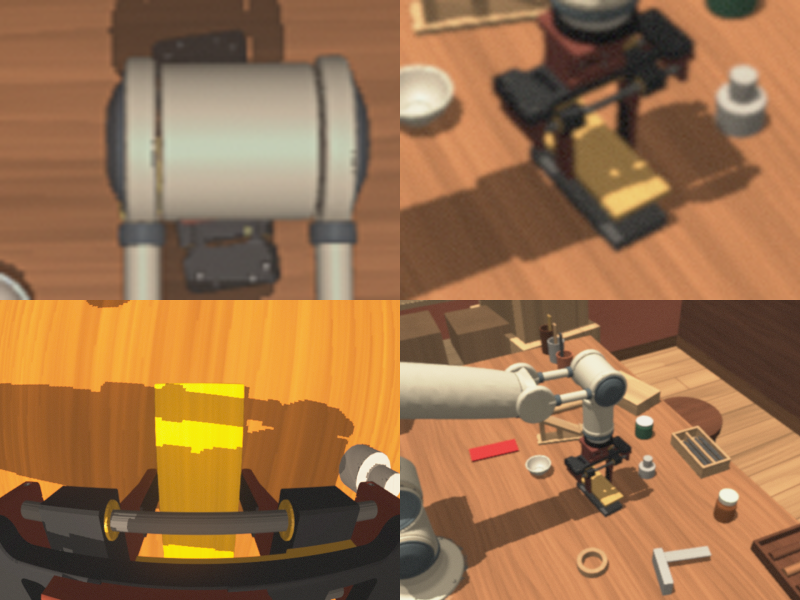

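The blank hangs level over the block: it shows in the side crop at about (325,285), with the block just under it. In the wrist view its left end edge is at about row 134, columns 247 to 390. I'll measure that end and then lower it.

```bash
python3 - <<'E'
from meas import *
s=load("c_wrist"); m=mask(s,(18,190,60),(33,255,255),(225,100,190,180))
c=big(m); print(cv2.boundingRect(c))
q=r.sense(); z=q["tcp_pos"][2]-.1745; print(q["tcp_pos"],q["orientation"],z)
A=Ro.from_euler("z",KY,degrees=True).as_matrix()[:2,:2]
P=pin(s,c)[:,0]; raw=c[:,0]
def bl(p): return A.T@(ponz(s,p,z)[:2]-KC)
B=np.array([bl(p) for p in P]); 
end=B[(abs(B[:,0])<22)&(raw[:,1]<170)]; print("end y",np.median(end[:,1]),np.polyfit(end[:,0],end[:,1],1))
k=(B[:,1]<65)&(B[:,1]>25)
for sgn in(-1,1):
    e=B[k&(B[:,0]*sgn>20)]; print("edge",sgn,len(e),np.median(e[:,0]) if len(e) else None)
E
```

```text
(247, 132, 144, 148)
[0.50757242 0.02278788 0.22536399] [1.79964237e+02 5.36824756e-03 9.65979004e+01] 0.05086399250143195
end y 0.07362482234337311 [-0.00069246  0.0712262 ]
edge -1 0 None
edge 1 0 None
```

```bash
python3 - <<'E'
from meas import *
s=load("c_wrist"); c=big(mask(s,(18,190,60),(33,255,255),(225,100,190,180)))
z=.0509; A=Ro.from_euler("z",KY,degrees=True).as_matrix()[:2,:2]
B=np.array([A.T@(ponz(s,p,z)[:2]-KC) for p in pin(s,c)[:,0]])
end=B[(abs(B[:,0])<.022)&(B[:,1]>.06)]; ey=np.median(end[:,1]); print("end y",ey,np.polyfit(end[:,0],end[:,1],1))
k=(B[:,1]<.065)&(B[:,1]>.025); e=[np.median(B[k&(B[:,0]*g>.02),0]) for g in(-1,1)]; print("edges",e)
dy=np.clip(.0747-ey,-.004,.004); print("dy",dy)
dy=dy if abs(dy)>.0015 else 0
xy=inblock(0,dy); r.servo_line(list(xy)+[.206],speed=.05); r.wait(.2)
f0=r.sense()["contact_force"][2]; z=.206
while z>.193:
    z-=.0007; r.servo_line(list(xy)+[z],speed=.02); f=r.sense()["contact_force"][2]
    if f-f0>5: break
print("z",z,f0,f)
r.wait(.2); r.let_go(); r.wait(.2); print(r.sense()["contact_force"],r.sense()["clock"])
r.servo_line(list(xy)+[.30],speed=.15)
# look
r.reach([*inblock(.07,.06),.40],[180,0,150]); r.wait(.15); np.savez("pics/d1.npz",**snap("wrist","d1"))
r.reach([*inblock(.09,-.06),.40],[180,0,150]); r.wait(.15); np.savez("pics/d2.npz",**snap("wrist","d2"))
print(r.sense()["clock"])
cv2.imwrite("pics/m4.png",np.hstack([cv2.resize(cv2.imread(f"pics/{n}.png"),(400,300),interpolation=cv2.INTER_AREA) for n in("d1","d2")]))
E
```

```text
end y 0.07383534666508956 [-0.00352236  0.07374899]
edges [np.float64(-0.029597354924624876), np.float64(0.02959027339760532)]
dy 0.0008646533349104396
z 0.19759999999999991 -6.224337505714442 2.7425949512096346
[-0.02308457 -0.22993477  0.22918469] 17.9583
20.5417
```

View pics/m4.png

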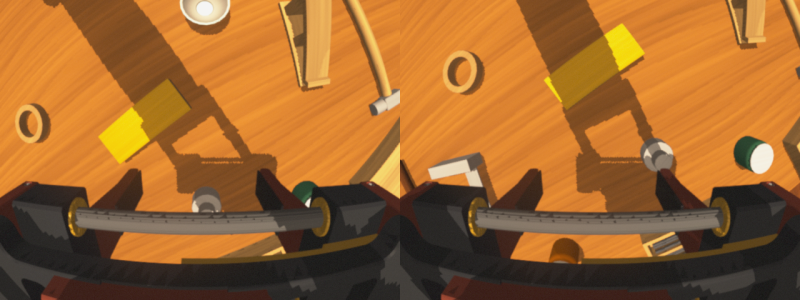

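d1 and d2 show the brass blank covering the block, with no grey rim visible: d1 at about (232,195) full size, d2 at about (313,105). Next I'll check the numbers and look at the weight and the square.

```bash
python3 - <<'E'
from meas import *
br=((18,205,60),(33,255,255))
A=Ro.from_euler("z",KY,degrees=True).as_matrix()[:2,:2]
V={n:(load(n),wquad(load(n),*br,b)) for n,b in(("d1",(140,110,180,160)),("d2",(220,20,200,170)))}
X=common(list(V.values()),.025); print(X.round(4).tolist(),X.mean(0).round(4))
for n,(s,q) in V.items():
    X=np.array([ponz(s,p,.025) for p in q]); print(n,"block frame",(A.T@(X.mean(0)[:2]-KC)).round(4),[ (A.T@(x[:2]-KC)).round(4).tolist() for x in X])
for n,p in(("w1",[.66,-.04,.38]),("w2",[.70,-.08,.38]),("q1",[.54,-.36,.38]),("q2",[.50,-.42,.40])):
    r.reach(p,[180,0,90]); r.wait(.15); np.savez(f"pics/{n}.npz",**snap("wrist",n)); print(n,r.sense()["clock"])
cv2.imwrite("pics/m5.png",np.vstack([np.hstack([cv2.resize(cv2.imread(f"pics/{n}.png"),(400,300),interpolation=cv2.INTER_AREA) for n in g]) for g in(("w1","w2"),("q1","q2"))]))
E
```

```text
[[0.4702, 0.0921, 0.026, 0.0004], [0.5282, 0.0986, 0.0259, 0.0011], [0.5447, -0.0484, 0.0266, 0.0013], [0.4862, -0.0569, 0.0215, 0.0009]] [0.5073 0.0213 0.025  0.0009]
d1 block frame [-0.0003 -0.0013] [[-0.0288, 0.0731], [0.0283, 0.0727], [0.0301, -0.0756], [-0.0308, -0.0752]]
d2 block frame [-0.0002 -0.0012] [[-0.0296, 0.0733], [0.0303, 0.0733], [0.0274, -0.0756], [-0.0288, -0.076]]
w1 21.7167
w2 22.2583
q1 23.6833
q2 24.2833
```

View pics/m5.png

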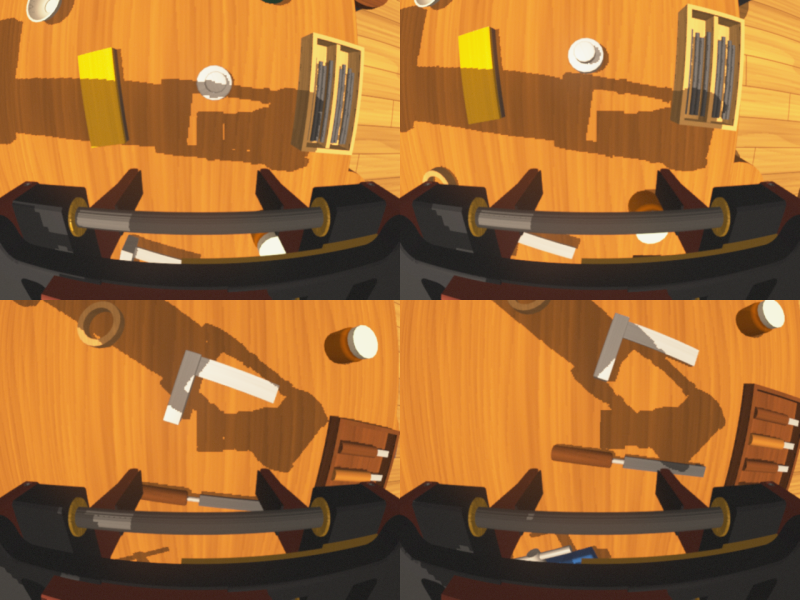

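The blank sits within about 1.3 mm of the block in both directions. In the lower pictures the square's corner is at (190,352) in q1; its stock runs down to (172,420) and its blade right to (278,392). The weight is at full-size pixels (342,131) in w1 and (296,86) in w2.

```bash
python3 - <<'E'
from meas import *
st=((0,0,70),(180,110,255)); rays=[]
for n,b in(("w1",(300,90,85,85)),("w2",(255,45,85,80))):
    s=load(n); m=mask(s,*st,b); c=big(m); P=pin(s,c); (u,v),rad=cv2.minEnclosingCircle(P.astype(np.float32)); M=cv2.moments(P)
    uv=(M["m10"]/M["m00"],M["m01"]/M["m00"]); rays.append(pray(s,uv)); print(n,cv2.boundingRect(c),(u,v),uv,ponz(s,uv,.0175).round(4),"r",rad/2000*.36)
X=tri(*rays); print("weight",X.round(4))
for n,b in(("q1",(240,60,220,140)),("q2",(290,10,200,130))):
    s=load(n); c=big(mask(s,*st,b)); P=pin(s,c); a=cv2.approxPolyDP(P,20,True)[:,0]
    print(n,[(ponz(s,p,.05)[:2].round(4).tolist(),ponz(s,p,.0295)[:2].round(4).tolist()) for p in a])
    # stock-long-axis: minAreaRect of region left of blade
E
```

```text
w1 (314, 104, 58, 57) (135.0, -592.5) (135.04103639422053, -592.8628653474893) [0.6817 0.0408 0.0175] r 0.02974975158691406
w2 (269, 61, 57, 56) (-122.5, -859.5) (-121.04849900721155, -859.7957273190283) [0.6801 0.0419 0.0175] r 0.03267807495117187
weight [0.6808 0.0403 0.0289]
q1 [([0.4924, -0.329], [0.4892, -0.3316]), ([0.5126, -0.3352], [0.5108, -0.3382]), ([0.5362, -0.2709], [0.5359, -0.2696]), ([0.6393, -0.3044], [0.6459, -0.3053]), ([0.6495, -0.2805], [0.6567, -0.2799]), ([0.523, -0.2362], [0.5218, -0.2327])]
q2 [([0.4929, -0.3316], [0.4924, -0.3305]), ([0.513, -0.3359], [0.5138, -0.3351]), ([0.5339, -0.274], [0.536, -0.2692]), ([0.6345, -0.308], [0.6429, -0.3054]), ([0.6406, -0.3065], [0.6494, -0.3038]), ([0.647, -0.2837], [0.6562, -0.2796]), ([0.5421, -0.2499], [0.5447, -0.2436]), ([0.5422, -0.2431], [0.5448, -0.2365]), ([0.5235, -0.237], [0.525, -0.2299])]
```

```bash
cat >> meas.py <<'E'
def lower(xy,z0,zmin,df=4,step=.0007):
    r.servo_line([*xy,z0],speed=.08); r.wait(.2); f0=np.array(r.sense()["contact_force"]); z=z0
    while z>zmin:
        z-=step; r.servo_line([*xy,z],speed=.02); f=np.array(r.sense()["contact_force"])
        if f[2]-f0[2]>df: break
    print("lowered",z,f0.round(1),f.round(1)); return z
E
python3 - <<'E'
from meas import *
Y=[180,0,90+KY]; w=[.681,.0405]
r.reach([*w,.32],Y); r.servo_line([*w,.224],speed=.12); r.wait(.1); print(r.sense()["contact_force"])
r.grab(45); q=r.sense(); print(q["opening"],q["clock"])
r.servo_line([*w,.32],speed=.12); print(r.sense()["contact_force"],r.sense()["opening"])
p=inblock(0,-.047); r.servo_line([*p,.32],Y,speed=.15)
z=lower(p,.254,.244); r.wait(.1); r.let_go(); r.wait(.2); print(r.sense()["contact_force"],r.sense()["clock"])
r.servo_line([*p,.33],speed=.15)
r.reach([*inblock(.09,-.06),.40],[180,0,150]); r.wait(.15); s=snap("wrist","e1"); np.savez("pics/e1.npz",**s); print(r.sense()["clock"])
c=big(mask(s,((0),0,70),(180,110,255),(180,20,260,200))); P=pin(s,c); M=cv2.moments(P); uv=(M["m10"]/M["m00"],M["m01"]/M["m00"])
A=Ro.from_euler("z",KY,degrees=True).as_matrix()[:2,:2]
print(cv2.boundingRect(c),"weight in block",A.T@(ponz(s,uv,.0425)[:2]-KC))
E
```

```text
[-0.10586611 -0.33373675 -0.55743124]
0.02708174216429286 28.1083
[ 0.16325675  0.17856866 -5.4288531 ] 0.027342921171114393
lowered 0.2484000000000001 [-0.2 -0.4 -5. ] [-2.   0.1 -0.7]
[-0.37537329  0.35691245  0.24613399] 34.9167
36.6917
(240, 105, 57, 56) weight in block [-0.00196035 -0.0483091 ]
```

The weight stands at block (-2, -48) mm. Now the square.

```bash
python3 - <<'E'
from meas import *
SY=-18.3; q0=np.array([.5182,-.2867]); R2=lambda a:Ro.from_euler("z",a,degrees=True).as_matrix()[:2,:2]
g=q0+R2(SY)@[0,.003]
r.reach([*g,.30],[180,0,90+SY]); r.servo_line([*g,.2145],speed=.12); r.wait(.1); print(r.sense()["contact_force"])
r.grab(60); q=r.sense(); print(q["opening"],q["contact_force"],q["clock"])
r.servo_line([*g,.33],speed=.12); print(r.sense()["contact_force"],r.sense()["torque"],r.sense()["opening"])
p=inblock(-.041-.009,.006); r.servo_line([*p,.33],[180,0,90+KY],speed=.2); 
r.servo_line([*p,.228],speed=.12); r.wait(.15)
np.savez("pics/f1.npz",**snap("wrist","f1")); snap("side","f2"); print(r.sense()["clock"],r.sense()["contact_force"])
a,b=cv2.imread("pics/f1.png"),cv2.imread("pics/f2.png")
cv2.imwrite("pics/m6.png",np.hstack([cv2.resize(a,(400,300),interpolation=cv2.INTER_AREA),cv2.resize(b[200:350,230:430],(400,300),interpolation=cv2.INTER_CUBIC)]))
E
```

```text
[-1.374861   -0.26464258 -0.06565437]
0.02163287156833457 [-0.84790238  0.04998993  0.52288747] 39.8
[-0.412261    0.47544985 -7.41828811] [-0.05991256  0.07392946  0.01196276] 0.02149281877361203
43.8833 [-0.30451285 -0.38581589 -7.30797386]
```

View pics/m6.png

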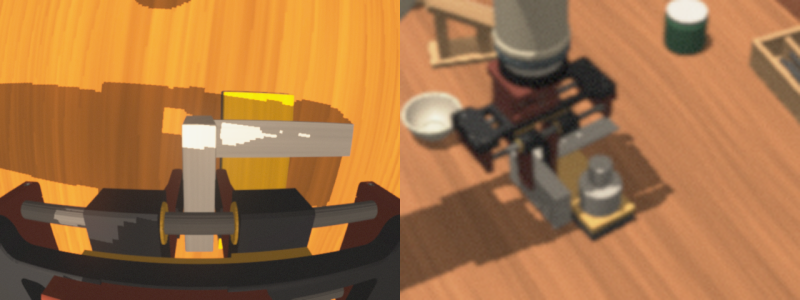

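The square hangs parallel to the block. In the wrist picture the stock is at (200,170), and the blade crosses above the brass to (350,135), well clear of the weight. Now I'll lower it and slide it to contact.

```bash
python3 - <<'E'
from meas import *
A=Ro.from_euler("z",KY,degrees=True).as_matrix()[:2,:2]
x=-.050; z=lower(inblock(x,.006),.219,.2125,df=2.5)
f0=A.T@np.array(r.sense()["contact_force"])[:2]; n=0
while x<-.035:
    x+=.001; r.servo_line([*inblock(x,.006),z],speed=.03); f=A.T@np.array(r.sense()["contact_force"])[:2]
    if f[0]-f0[0]<-9: break
print("pushed",x,f0,f,r.sense()["contact_force"],r.sense()["clock"])
r.wait(.1); r.let_go(); r.wait(.2); print(r.sense()["contact_force"],r.sense()["clock"])
r.servo_line([*inblock(x,.006),.33],speed=.15)
r.reach([*inblock(.03,-.10),.40],[180,0,96.6]); r.wait(.15); np.savez("pics/h1.npz",**snap("wrist","h1"));print(r.sense()["clock"])
snap("side","h2")
a,b=cv2.imread("pics/h1.png"),cv2.imread("pics/h2.png")
cv2.imwrite("pics/m7.png",np.hstack([cv2.resize(a[0:240,120:440],(400,300),interpolation=cv2.INTER_CUBIC),cv2.resize(b[230:350,240:400],(400,300),interpolation=cv2.INTER_CUBIC)]))
E
```

```text
lowered 0.21339999999999995 [-1.  -0.7 -6.8] [-4.2  0.5  4.7]
pushed -0.03899999999999999 [-4.16136281  0.97931501] [-13.86133706  -0.09317466] [-13.7587655   -1.68573975  10.94226791] 49.0917
[-0.15321852 -0.81185764 -0.04953132] 50.5
52.2583
```

View pics/m7.png

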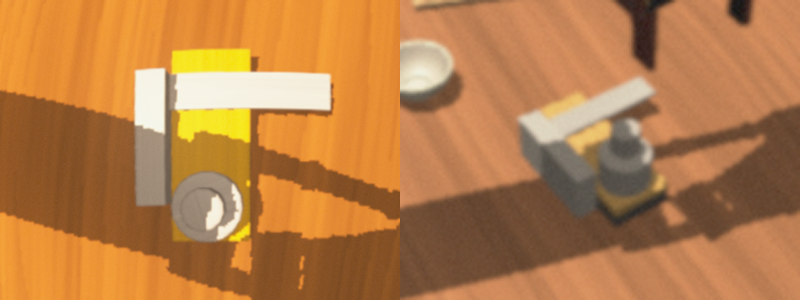

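The picture shows the stock beside the block's near edge, its blade over the blank and the weight on the right half. I'll measure how flush it is from the same image.

```bash
python3 - <<'E'
from meas import *
s=load("h1"); A=Ro.from_euler("z",KY,degrees=True).as_matrix()[:2,:2]
hsv=cv2.cvtColor(s["frame"],cv2.COLOR_RGB2HSV)
print([hsv[r0,225:270:1].tolist() for r0 in(110,)][0])
bl=lambda u,v,z:(A.T@(onz(s,(u,v),z,True)[:2]-KC)*1000).round(1)
for v in(75,90,110,130,150):
    row=hsv[v].astype(int); g=np.where(row[215:300,1]<110)[0]+215; y=np.where((row[215:340,0]>=19)&(row[215:340,1]>205))[0]+215
    lo=g.min(); hi=lo
    while hi+1<300 and row[hi+1,1]<110: hi+=1
    vals=row[lo:hi+1,2]; step=lo+int(np.argmin(np.diff(vals)))+.5
    print(v,lo,hi,"Vstep",step,"outer",bl(lo-.5,v,.05),"inner top",bl(step,v,.05),"grey end",bl(hi+.5,v,.025), "brass",(y.min(),y.max()) if len(y) else None,bl(y.min()-.5,v,.025) if len(y) else None, bl(y.max()+.5,v,.025) if len(y) else None)
E
```

```text
[[13, 168, 144], [13, 160, 143], [14, 130, 139], [13, 79, 151], [16, 67, 159], [15, 65, 162], [15, 64, 164], [14, 62, 164], [16, 66, 162], [17, 61, 162], [15, 62, 164], [15, 64, 164], [15, 63, 165], [15, 63, 163], [14, 65, 166], [15, 65, 165], [16, 65, 165], [15, 64, 163], [15, 67, 164], [16, 65, 165], [14, 62, 165], [15, 61, 163], [15, 63, 165], [14, 64, 168], [15, 64, 167], [16, 69, 163], [14, 72, 145], [15, 72, 127], [15, 76, 118], [14, 73, 119], [16, 81, 119], [17, 118, 130], [17, 162, 161], [19, 186, 177], [19, 199, 181], [19, 192, 186], [19, 197, 186], [18, 190, 189], [20, 202, 197], [21, 203, 224], [24, 210, 239], [25, 208, 241], [25, 203, 240], [25, 211, 240], [26, 209, 243]]
75 228 299 Vstep 251.5 outer [-52.1  34.7] inner top [-30.3  33.4] grey end [10.7 36.7] brass None None None
90 228 255 Vstep 251.5 outer [-52.   20.8] inner top [-30.2  19.6] grey end [-30.9  23.2] brass (np.int64(264), np.int64(319)) [-23.2  22.9] [29.5 22. ]
110 228 255 Vstep 250.5 outer [-52.    2.6] inner top [-31.1   1.6] grey end [-30.9   3.8] brass (np.int64(265), np.int64(319)) [-22.2   3.5] [29.5  2.7]
130 228 255 Vstep 251.5 outer [-52.1 -15.5] inner top [-30.3 -16.4] grey end [-31.  -15.5] brass (np.int64(292), np.int64(318)) [  3.3 -16.2] [ 28.6 -16.4]
150 228 256 Vstep 251.5 outer [-52.5 -33.5] inner top [-30.5 -34.2] grey end [-30.2 -34.7] brass (np.int64(313), np.int64(318)) [ 23.  -35.4] [ 28.6 -35.4]
```

```bash
python3 -c "
from h import *
print(r.hand_in())"
```

```text
the job is handed in; nothing more can be done
None
```

I handed the job in at about 52 s on the robot's clock. By my last camera measurements, the blank is about 1 mm off the block's edges, the weight stands on the right half 48 mm from the middle, and the square's stock is within about 1 mm of flush; the hand-in returned no verdict.

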